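Move a sample series from the transport rack into the cold block, in order

ROBOT

A 6-joint arm with a two-finger parallel gripper is mounted at the origin on a cart in front of the work surface, level with it; the furniture and walls round the work are solid. World frame = base frame: x ahead of the robot, y to its left, z up, the work surface at z = 0. Lengths are in m, angles in rad, forces in N, time in s.
With the tool pointing down it reaches from about 0.25 to 0.775 m from the base axis. Payload 4 kg.
Tool frame: the origin (TCP) lies at the very end of the fingers, on their centre line; the grasp point (between the pads) lies 19 mm behind it; y points along the fingers, x is the direction in which the jaws open and shut, and the axes are right-handed (so a half turn about y gives the same grasp; the last joint's range is limited). The gripper opens to 94 mm and grips with 3 to 60 N. Pads are 16 mm wide; open, the fingers measure 119 mm over their backs; the gripper's body (75 mm by 177 mm) begins 78 mm behind the grasp point.
Start: joints at [-1.345, 0.087, 1.371, -0, 1.684, -0.103], TCP at [0.178, -0.521, 0.173] pointing down, gripper open.
Joint ranges: [-3.1, 3.1], [-0.76, 2.03], [0.27, 2.55], [-1.08, 4.22], [0.17, 2.65], [-2.57, 2.57]. Speed limits (rad/s): [2.79, 2.79, 3.14, 3.14, 3.14, 3.14].

INTERFACE

Orientations are given as [roll, pitch, yaw] about the fixed x, y, z axes, in that order (R = Rz(yaw) Ry(pitch) Rx(roll)).
In Python, from bench import robot, snapshot, workorder gives the robot as it stands.
- The arm moves only by the tool play_rows, never from a script. Its argument "steps" is a list of rows, each an object of numbers: "x", "y", "z": the shift along the world's x, y, z in m; "rx", "ry", "rz": the turn, a rotation vector about the world's x, y, z in rad; "hand": the finger opening in m, from 0 to 0.094. A call has 1 to 8 rows; each row shifts and turns the commanded pose from where the row before left it; what a row does not reach is not made up. A row lasts 1/8 s, in which the tool goes at most 62.5 mm and 10.7 degrees, less where a joint would pass 70% of its speed; a pose out of reach is approached as far as the arm can. A call is refused whole if a number of a shift passes 0.0625 or a number of a turn 0.188, either way. A call with a gripper value outside its range is refused whole. The fingers move at their own pace and stop on an object; the grip force is fixed at half the most. Time passes only in rows, so rows that do not move let the fingers close. It gives the time, the measured TCP pose, the force and the opening at its end, in the units of the state.
- robot.get_obs(): the state, without advancing time (a new reading comes with each control period).
- snapshot(name): name is "scene" or "top"; returns a dict with "color" (384x512x3 uint8, red, green, blue), "range_z" (384x512 float32, m along the optical axis (not along the pixel's ray), 0 where there is no reading), "fov_y" (degrees; the focal length in pixels is half the picture's height over the tangent of half this angle, whatever the lens; pixels are square), "cx", "cy" (the principal point, pixels), "k1" (the pictures are not rectified: a ray, as slopes to the right and down, at radius r is drawn at 1 + k1 r^2 times it, then the intrinsics apply), "T" (4x4, takes a point from camera to world coordinates). Camera axes: x right, y down, z forward; pixel columns grow to the right and rows downward; lengths in m; the calibration is good to about 2 mm. A picture is of the moment at which its call begins.
- workorder.close_job(): hands the job in, once; it reports no verdict.
The state is a dict: "time": time; "joint_positions": joint angles; "qvel": joint speeds; "joint_torque": joint torques, N m; "tool_pos": TCP position; "ee_rot": TCP orientation; "wrist_force": force on the tool from outside, world axes, zero at the start; "wrist_torque": the same for the moment, N m; "width": finger opening in m.
Only numpy, scipy, OpenCV 4.12 (cv2) and the standard library are available. Lean on these libraries where they do the work, as an engineer would, in place of code of your own. Each camera call takes 0.05 s, during which the arm holds its last target.

TASK

The four tubes in the blue transport rack are one sample series, known only by their order in the row. Move them into the wells of the aluminium cold block in the same order: the tube at the rack's tapered end goes into the well at the block's tapered end, and so on along the row. Each must end up standing fully down in its well; do not drop or knock over a tube, and leave the bottles and the small vials where they stand.

Things in the scene. Friction and masses are not known exactly. Their poses are not given: they have to be found in the camera images.
- tube_1_mid (a point): Tube 1: pale 50 ml tube, blue screw cap, upright (z up), 110 mm tall, flat foot, about 50 g. Body 28 mm across, cap 34 mm across. This point is its centre, half-way up: foot 55 mm below, cap from 41 to 55 mm above (grip there or just under it). The four look alike; this one starts in the rack's place 1 from the tapered end, x = +75 mm in the rack's frame, foot 6 mm above the table.
- tube_2_mid (a point): Tube 2: pale 50 ml tube, blue screw cap, upright (z up), 110 mm tall, flat foot, about 50 g. Body 28 mm across, cap 34 mm across. This point is its centre, half-way up: foot 55 mm below, cap from 41 to 55 mm above (grip there or just under it). The four look alike; this one starts in the rack's place 2 from the tapered end, x = +25 mm in the rack's frame, foot 6 mm above the table.
- tube_3_mid (a point): Tube 3: pale 50 ml tube, blue screw cap, upright (z up), 110 mm tall, flat foot, about 50 g. Body 28 mm across, cap 34 mm across. This point is its centre, half-way up: foot 55 mm below, cap from 41 to 55 mm above (grip there or just under it). The four look alike; this one starts in the rack's place 3 from the tapered end, x = -25 mm in the rack's frame, foot 6 mm above the table.
- tube_4_mid (a point): Tube 4: pale 50 ml tube, blue screw cap, upright (z up), 110 mm tall, flat foot, about 50 g. Body 28 mm across, cap 34 mm across. This point is its centre, half-way up: foot 55 mm below, cap from 41 to 55 mm above (grip there or just under it). The four look alike; this one starts in the rack's place 4 from the tapered end, x = -75 mm in the rack's frame, foot 6 mm above the table.
- transport_rack: Blue plastic rack, fixed, 214 x 64 mm, top face 48 mm above the table. Origin: centre of the underside, below the middle of the row; z up; x runs along the row to the tapered end (both corners cut off, tip 18 mm wide), the -x end is square. Four 36 mm holes at x = +75, +25, -25, -75 mm, y = 0. The tubes stand 42 mm deep, on the foot plate.
- cold_block: Bare aluminium block, fixed, 214 x 64 mm, top 54 mm above the table. Origin: centre of the underside, below the middle of the row; z up; x runs along the row to the tapered end (both corners cut off, tip 18 mm wide), the -x end is square. Four empty wells at x = +75, +25, -25, -75 mm, y = 0: 38 mm across, 46 mm at the countersunk mouth, 46 mm deep, flat floor 8 mm above the table.
- reagent_bottle: Pale reagent bottle with a black cap, 49 mm across, 94 mm tall, loose, standing beside the work; origin at the centre of its foot. To be left alone.
- vial_a: Small glass vial with a grey cap, 22 mm across, 51 mm tall, loose, on the near side of the work; origin at the centre of its foot. To be left alone.
- vial_b: Small glass vial with a black cap, 22 mm across, 51 mm tall, loose, beside the other vial; origin at the centre of its foot. To be left alone.

How it is judged:
By the outcome, as a careful person would: the job done as asked, in the order asked, and still so for the second after the job is handed in, with the robot touching nothing.
It also fails if it takes over 99 s, if anything falls off the work surface, if the arm or the gripper's body presses on something with over 40 N, if the wrist force passes 120 N, or if a joint passes its speed limit or range.

## Working session

There is one attempt and no reset: what is moved stays moved. The work goes in short steps, Python scripts to look and compute and a tool call to move; the robot and the scene stay as the last step left them, time stands still between calls to the robot, and variables do not carry over. Pictures are saved under pics/ and viewed, and the job is handed in when it is done.

Besides the shell and the picture viewer there is one more tool, called after "Request:" by a JSON object that holds its "method" and its "body". play_rows: Moves the arm, as the interface text tells. Its arguments: {"type":"object","properties":{"steps":{"type":"array"}},"required":["steps"]}

```bash
ls; mkdir -p pics; cat > h.py <<'E'
import numpy as np, cv2
from bench import robot, snapshot, workorder
def snap(name,tag):
    s=snapshot(name); np.savez(f'{tag}.npz',**{k:v for k,v in s.items()})
    cv2.imwrite(f'pics/{tag}.png',cv2.cvtColor(s['color'],cv2.COLOR_RGB2BGR)); return s
def K(s):
    h=s['color'].shape[0]; f=h/2/np.tan(np.radians(float(s['fov_y']))/2)
    return f
def rays(s,uv):
    f=K(s); uv=np.atleast_2d(uv).astype(float)
    M=np.array([[f,0,float(s['cx'])],[0,f,float(s['cy'])],[0,0,1]])
    d=np.array([float(s['k1']),0,0,0])
    p=cv2.undistortPointsIter(uv[:,None,:],M,d,None,None,(3,100,1e-10))[:,0]
    return p
def plane(s,uv,z):
    p=rays(s,uv); T=np.array(s['T']); d=np.c_[p,np.ones(len(p))]@T[:3,:3].T; o=T[:3,3]
    t=(z-o[2])/d[:,2]; return o+d*t[:,None]
def cloud(s):
    H,W=s['range_z'].shape; u,v=np.meshgrid(np.arange(W),np.arange(H))
    p=rays(s,np.c_[u.ravel(),v.ravel()]); z=s['range_z'].ravel()[:,None]
    T=np.array(s['T']); return ((np.c_[p,np.ones(len(p))]*z)@T[:3,:3].T+T[:3,3]).reshape(H,W,3)
E
python3 - <<'E'
from h import *
o=robot.get_obs(); print(o)
for n in('scene','top'):
    s=snap(n,n+'0'); print(n,s['fov_y'],s['cx'],s['cy'],s['k1'],np.round(s['T'],3))
E
```

```text
pics
{'time': 0.0, 'joint_positions': array([-1.34511742e+00,  8.79563767e-02,  1.37220383e+00, -2.53767660e-05,
        1.68360057e+00, -1.03093397e-01]), 'qvel': array([ 0.00050106, -0.0002212 , -0.00160613, -0.00032955,  0.00033646,
       -0.00033402]), 'joint_torque': array([-1.97444111e-03, -3.40181100e+01, -3.02427471e+01,  7.15952972e-02,
        3.31034989e-02, -1.76151698e-04]), 'tool_pos': array([ 0.17743867, -0.51995307,  0.17182908]), 'ee_rot': array([-1.57059829,  0.00215921, -1.24202664]), 'wrist_force': array([ 0.64379037,  0.32132466, -0.2823431 ]), 'wrist_torque': array([-0.00778815,  0.03856679,  0.00558276]), 'width': 0.09396774522788665}
scene 52.2433557922884 252.65082473688207 189.89748836594305 -0.004069502577932114 [[-0.801 -0.266  0.537  0.071]
 [-0.599  0.325 -0.732  0.422]
 [ 0.02  -0.908 -0.419  0.413]
 [ 0.     0.     0.     1.   ]]
top 57.351784072056915 258.8615773085253 193.56586200766301 -0.07103900394309029 [[-0.03  -0.992  0.121  0.424]
 [-0.999  0.031  0.01  -0.189]
 [-0.014 -0.121 -0.993  0.906]
 [ 0.     0.     0.     1.   ]]
```

View pics/scene0.png

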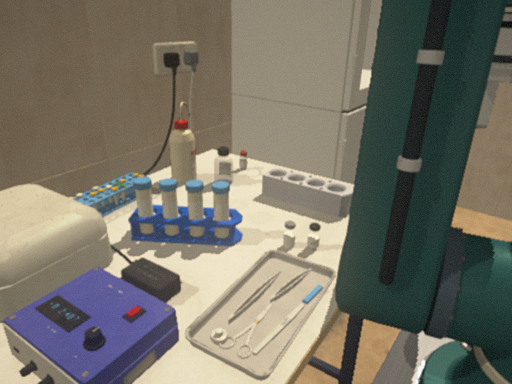

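View pics/top0.png

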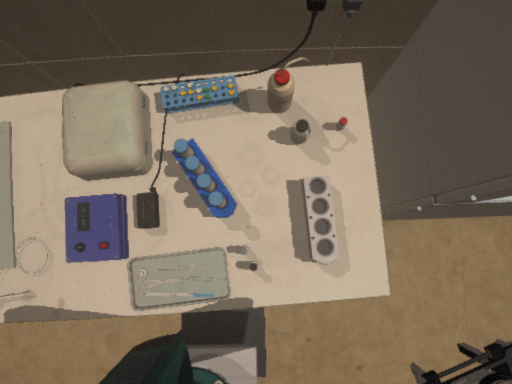

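The scene picture shows the rack (~185,215) with four blue caps, the cold block (~305,190), and the vials at (290,235) and (314,235). In the top picture the rack runs from (180,145) to (228,212) and the block from (317,180) to (323,262). I'll enlarge both to find the tapered ends.

```bash
python3 - <<'E'
import cv2
a=cv2.imread('pics/top0.png')
x=cv2.resize(a[120:280,160:360],None,fx=4,fy=3.7*4/3.7,interpolation=cv2.INTER_CUBIC)
cv2.imwrite('pics/topc.png',x[:600])
b=cv2.imread('pics/scene0.png')
cv2.imwrite('pics/scenec.png',cv2.resize(b[130:270,110:370],None,fx=3,fy=3,interpolation=cv2.INTER_CUBIC))
E
```

```text
(no output)
```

View pics/topc.png

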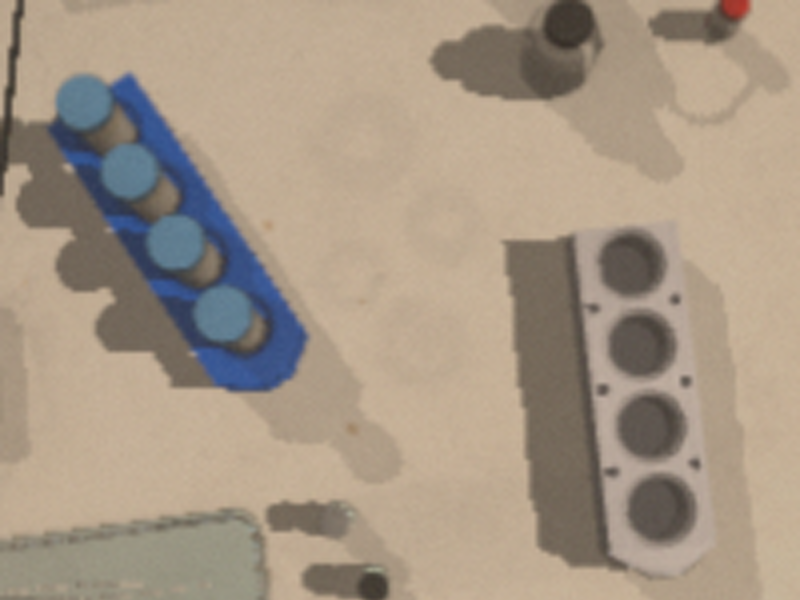

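View pics/scenec.png

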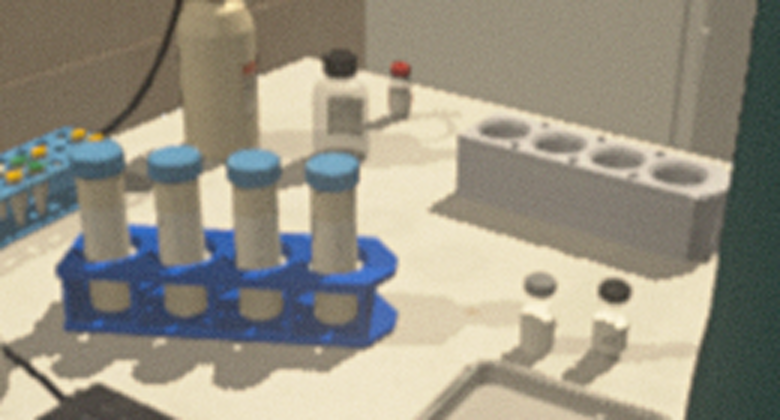

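Both tapered ends face the robot (lower end in the top picture). Tube 1 is at crop (225,315) and well 1 at crop (660,508).

```bash
cat > meas.py <<'E'
from h import *
def comps(m,amin):
    n,l,st,c=cv2.connectedComponentsWithStats(m.astype(np.uint8)); return [(st[i],c[i],l==i) for i in range(1,n) if st[i][4]>=amin]
def caps(s):
    hsv=cv2.cvtColor(s['color'],cv2.COLOR_RGB2HSV); C=cloud(s)
    m=(hsv[...,0]>92)&(hsv[...,0]<108)&(hsv[...,1]>70)&(C[...,2]>0.10)&(C[...,2]<.35)
    out=[]
    for st,c,mm in comps(m,40):
        out.append((c,st[4],np.median(C[mm],axis=0)))
    return out
E
python3 - <<'E'
from meas import *
s=np.load('top0.npz'); s2=np.load('scene0.npz')
for nm,q in(('top',s),('scene',s2)):
    for c,a,p in caps(q):
        print(nm,c.round(1),a,'depth',p.round(4),'plane',plane(q,c,.116)[0].round(4))
C=cloud(s)
# block top
m=(abs(C[...,2]-.054)<.006)&(C[...,1]<-.22)&(C[...,0]<.55)&(C[...,0]>.2)
for st,c,mm in comps(m,300):
    print('block',st,c,np.median(C[mm][:,2]))
    cs,h=cv2.findContours(mm.astype(np.uint8),cv2.RETR_CCOMP,cv2.CHAIN_APPROX_NONE)
    for k,hh in zip(cs,h[0]):
        a=cv2.contourArea(k)
        if a>60: 
            (e,ax,_)=cv2.fitEllipse(k) if len(k)>5 else (None,)*3
            print(hh[3],a,np.round(e,1),np.round(ax,1),plane(s,e,.054)[0].round(4))
            if hh[3]<0: 
                r=cv2.minAreaRect(plane(s,k[:,0],.054)[:,:2].astype(np.float32)*1000); print('rect',r)
# colour: dark discs
g=cv2.cvtColor(s['color'],cv2.COLOR_RGB2GRAY)
P=plane(s,np.stack(np.meshgrid(np.arange(512),np.arange(384)),-1).reshape(-1,2),.054).reshape(384,512,3)
mm=(g<125)&(P[...,1]<-.28)&(P[...,1]>-.45)&(P[...,0]<.5)&(P[...,0]>.2)
for st,c,q in comps(mm,60): print('dark',st,c.round(1),plane(s,c,.054)[0].round(4))
E
```

```text
top [180.9 145.3] 126 depth [ 0.6399 -0.0029  0.1149] plane [ 0.6391 -0.0029  0.116 ]
top [192.  162.3] 145 depth [ 0.5988 -0.0287  0.115 ] plane [ 0.598  -0.0288  0.116 ]
top [203.2 180.1] 147 depth [ 0.5558 -0.054   0.1149] plane [ 0.5555 -0.0544  0.116 ]
top [214.8 197.8] 160 depth [ 0.5138 -0.0807  0.1151] plane [ 0.5139 -0.0804  0.116 ]
scene [140.9 182.5] 163 depth [0.636  0.0066 0.1155] plane [0.632  0.0089 0.116 ]
scene [167.5 183.5] 128 depth [ 0.5943 -0.0213  0.1158] plane [ 0.5908 -0.0191  0.116 ]
scene [193.7 184.2] 112 depth [ 0.5516 -0.0486  0.116 ] plane [ 0.5511 -0.0475  0.116 ]
scene [220.8 184.8] 99 depth [ 0.51   -0.0774  0.1162] plane [ 0.5103 -0.0772  0.116 ]
block [ 304  183   35   82 1405] [321.36370107 224.0683274 ] 0.05315138044288992
-1 1874.5 [321.1 222.8] [28.9 96.5] [ 0.4519 -0.3289  0.054 ]
rect ((451.8268127441406, -328.86578369140625), (197.4625701904297, 65.39917755126953), 4.100021839141846)
0 215.5 [324. 247.] [16.5 16.8] [ 0.3936 -0.3329  0.054 ]
0 213.0 [321.3 226.2] [16.4 16.8] [ 0.4437 -0.329   0.054 ]
0 209.5 [318.9 205.9] [16.1 16.8] [ 0.4932 -0.3256  0.054 ]
dark [312 203  17  11 152] [320.2 207.8] [ 0.4885 -0.3284  0.054 ]
dark [301 204  16  59 464] [305.8 235.1] [ 0.4235 -0.2904  0.054 ]
dark [314 218  17  17 229] [322.3 226.1] [ 0.4439 -0.3314  0.054 ]
dark [317 238  17  18 233] [325.  246.8] [ 0.394  -0.3353  0.054 ]
dark [ 305  297   72   34 2069] [341.1 314.3] [ 0.2339 -0.3663  0.054 ]
```

```bash
python3 - <<'E'
from meas import *
s=np.load('top0.npz'); C=cloud(s)
m=(C[...,2]>.108)&(C[...,2]<.124)&(C[...,0]<.68)&(C[...,0]>.48)&(C[...,1]<.03)&(C[...,1]>-.12)
pts=[]
for st,c,mm in comps(m,40):
    k=max(cv2.findContours(mm.astype(np.uint8),0,1)[0],key=len)
    e=cv2.fitEllipse(k); w=plane(s,c,.116)[0]; pts.append(w)
    print('cap',c.round(1),st[4],w.round(4),plane(s,e[0],.116)[0].round(4),np.round(e[1],1))
pts=np.array(pts)[:,:2]; vx,vy,x0,y0=cv2.fitLine(pts.astype(np.float32),2,0,.01,.01).ravel()
print('row angle',np.degrees(np.arctan2(vy,vx)),'mid',pts.mean(0), 'pitch',np.linalg.norm(np.diff(pts,axis=0),axis=1))
# rack base/top blue
hsv=cv2.cvtColor(s['color'],cv2.COLOR_RGB2HSV)
# block: holes = not top inside hull
m=(abs(C[...,2]-.054)<.008)&(C[...,1]<-.22)&(C[...,0]<.6)&(C[...,0]>.3)
st,c,mm=max(comps(m,300),key=lambda t:t[0][4])
h=cv2.convexHull(np.argwhere(mm)[:,::-1].astype(np.int32)); f=np.zeros(mm.shape,np.uint8); cv2.fillConvexPoly(f,h,1)
for st,c,q in comps((f>0)&~mm,40): print('well',st,c.round(1),plane(s,c,.054)[0].round(4), np.median(C[q][:,2]).round(3))
# obstacles
for nm,(u0,u1,v0,v1) in dict(device=(65,148,82,178),wbottle=(265,297,65,112),bottle=(288,312,115,145),tray=(130,230,245,305),racksm=(160,240,75,110),psu=(135,160,190,228)).items():
    q=C[v0:v1,u0:u1].reshape(-1,3); q=q[q[:,2]>.015]; print(nm,q[:,2].max().round(3),q[:,:2].min(0).round(3),q[:,:2].max(0).round(3))
E
```

```text
cap [180.9 144.8] 169 [ 0.6404 -0.003   0.116 ] [ 0.6404 -0.0029  0.116 ] [13.7 14.1]
cap [192.4 162.3] 169 [ 0.5979 -0.0298  0.116 ] [ 0.5979 -0.0298  0.116 ] [13.7 14.1]
cap [203.3 180.2] 164 [ 0.5551 -0.0546  0.116 ] [ 0.5551 -0.0546  0.116 ] [13.1 14.1]
cap [214.9 198. ] 175 [ 0.5133 -0.0808  0.116 ] [ 0.5133 -0.0808  0.116 ] [13.9 14.2]
row angle 31.358171 mid [ 0.57671392 -0.04204082] pitch [0.05025404 0.0494876  0.04934632]
well [309 179  16  15 179] [316.4 185.8] [ 0.5427 -0.3218  0.054 ] 0.008
well [312 199  15  15 184] [318.9 205.9] [ 0.4931 -0.3255  0.054 ] 0.008
well [314 219  16  16 188] [321.2 226.3] [ 0.4435 -0.3288  0.054 ] 0.008
well [317 240  15  15 188] [323.8 247. ] [ 0.3936 -0.3325  0.054 ] 0.008
device 0.906 [ 0.424 -0.189] [0.855 0.314]
wbottle 0.906 [ 0.424 -0.272] [ 0.87  -0.189]
bottle 0.906 [ 0.424 -0.314] [ 0.708 -0.189]
tray 0.906 [ 0.261 -0.189] [0.424 0.153]
racksm 0.906 [ 0.424 -0.189] [0.846 0.069]
psu 0.906 [ 0.424 -0.189] [0.55  0.134]
```

```bash
python3 - <<'E'
from meas import *
s=np.load('top0.npz'); C=cloud(s)
for nm,(u0,u1,v0,v1) in dict(device=(65,148,82,178),wbottle=(265,297,65,112),bottle=(288,312,115,145),tray=(130,230,245,305),racksm=(160,240,75,110),psu=(135,160,190,228),vials=(225,262,243,273)).items():
    q=C[v0:v1,u0:u1].reshape(-1,3); r=s['range_z'][v0:v1,u0:u1].ravel(); q=q[(q[:,2]>.015)&(r>0)]; print(nm,np.percentile(q[:,2],99.5).round(3),q[:,:2].min(0).round(3),q[:,:2].max(0).round(3))
o=robot.get_obs(); print(o['tool_pos'],o['ee_rot'])
E
```

```text
device 0.122 [0.585 0.094] [0.855 0.314]
wbottle 0.194 [ 0.749 -0.272] [ 0.87  -0.206]
bottle 0.096 [ 0.662 -0.314] [ 0.708 -0.264]
tray 0.021 [ 0.261 -0.099] [0.401 0.153]
racksm 0.048 [ 0.762 -0.131] [0.846 0.069]
psu 0.035 [0.455 0.081] [0.55  0.134]
vials 0.054 [ 0.338 -0.17 ] [ 0.404 -0.089]
[ 0.17747093 -0.52001275  0.17195832] [-1.57059176  0.00191708 -1.24202234]
```

Request:
{"method": "play_rows", "body": {"steps": [{"x":0.03,"y":0.04,"z":0.005,"rz":0.027},{"x":0.03,"y":0.04,"z":0.005,"rz":0.027},{"x":0.03,"y":0.04,"rz":0.027},{"x":0.03,"y":0.04,"rz":0.027},{"x":0.03,"y":0.04,"rz":0.027},{"x":0.03,"y":0.04,"rz":0.027},{"x":0.03,"y":0.04,"rz":0.027},{"x":0.03,"y":0.04,"rz":0.028}]}}

```text
schema error: expected keys x, y, z, rx, ry, rz, hand
```

Request:
{"method": "play_rows", "body": {"steps": [{"x":0.03,"y":0.04,"z":0.005,"rx":0,"ry":0,"rz":0.027,"hand":0.094},{"x":0.03,"y":0.04,"z":0.005,"rx":0,"ry":0,"rz":0.027,"hand":0.094},{"x":0.03,"y":0.04,"z":0,"rx":0,"ry":0,"rz":0.027,"hand":0.094},{"x":0.03,"y":0.04,"z":0,"rx":0,"ry":0,"rz":0.027,"hand":0.094},{"x":0.03,"y":0.04,"z":0,"rx":0,"ry":0,"rz":0.027,"hand":0.094},{"x":0.03,"y":0.04,"z":0,"rx":0,"ry":0,"rz":0.027,"hand":0.094},{"x":0.03,"y":0.04,"z":0,"rx":0,"ry":0,"rz":0.027,"hand":0.094},{"x":0.03,"y":0.04,"z":0,"rx":0,"ry":0,"rz":0.028,"hand":0.094}]}}

```text
time: 1.1
tool_pos: [0.4181, -0.199, 0.1826]
ee_rot: [-1.571, 0.0, -1.024]
wrist_force: [0.3, -0.2, 0.2]
width: 0.0942
```

Request:
{"method": "play_rows", "body": {"steps": [{"x":0.024,"y":0.03,"z":0,"rx":0,"ry":0,"rz":0,"hand":0.094},{"x":0.024,"y":0.03,"z":0,"rx":0,"ry":0,"rz":0,"hand":0.094},{"x":0.024,"y":0.03,"z":0,"rx":0,"ry":0,"rz":0,"hand":0.094},{"x":0.0232,"y":0.0282,"z":0,"rx":0,"ry":0,"rz":0,"hand":0.094},{"x":0,"y":0,"z":-0.025,"rx":0,"ry":0,"rz":0,"hand":0.094},{"x":0,"y":0,"z":-0.03,"rx":0,"ry":0,"rz":0,"hand":0.094},{"x":0,"y":0,"z":-0.025,"rx":0,"ry":0,"rz":0,"hand":0.094},{"x":0,"y":0,"z":-0.0145,"rx":0,"ry":0,"rz":0,"hand":0.094}]}}

```text
time: 2.1
tool_pos: [0.5116, -0.082, 0.0864]
ee_rot: [-1.573, 0.002, -1.025]
wrist_force: [0.8, 0.6, -0.5]
width: 0.094
```

```bash
python3 - <<'E'
from h import *
s=snap('top','t1');s2=snap('scene','s1')
a=cv2.resize(cv2.imread('pics/t1.png')[110:280,150:350],None,fx=2,fy=2); b=cv2.resize(cv2.imread('pics/s1.png')[100:270,110:310],None,fx=2,fy=2)
cv2.imwrite('pics/c1.png',np.hstack([a,b]))
E
```

```text
(no output)
```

View pics/c1.png

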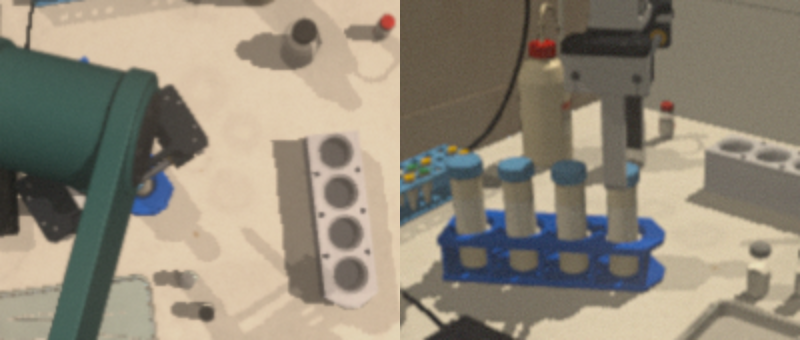

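The fingers straddle tube 1's cap (scene half of the picture, about (618,170)), with nothing else touched. Closing now.

Request:
{"method": "play_rows", "body": {"steps": [{"x":0,"y":0,"z":0,"rx":0,"ry":0,"rz":0,"hand":0.025},{"x":0,"y":0,"z":0,"rx":0,"ry":0,"rz":0,"hand":0.025},{"x":0,"y":0,"z":0,"rx":0,"ry":0,"rz":0,"hand":0.025},{"x":0,"y":0,"z":0,"rx":0,"ry":0,"rz":0,"hand":0.025},{"x":0,"y":0,"z":0,"rx":0,"ry":0,"rz":0,"hand":0.025},{"x":0,"y":0,"z":0,"rx":0,"ry":0,"rz":0,"hand":0.025}]}}

```text
time: 2.95
tool_pos: [0.5128, -0.0824, 0.0885]
ee_rot: [-1.571, -0.0, -1.025]
wrist_force: [0.2, 0.3, -0.3]
width: 0.0375
```

Request:
{"method": "play_rows", "body": {"steps": [{"x":0,"y":0,"z":0,"rx":0,"ry":0,"rz":0,"hand":0.025},{"x":0,"y":0,"z":0,"rx":0,"ry":0,"rz":0,"hand":0.025},{"x":0,"y":0,"z":0,"rx":0,"ry":0,"rz":0,"hand":0.025}]}}

```text
time: 3.32
tool_pos: [0.5128, -0.0823, 0.0885]
ee_rot: [-1.571, -0.0, -1.025]
wrist_force: [0.1, -0.5, -0.4]
width: 0.0248
```

The opening went below the 28 mm body width, so nothing is held. I'll look.

```bash
python3 - <<'E'
from h import *
s=snap('top','t2');s2=snap('scene','s2')
a=cv2.resize(cv2.imread('pics/t2.png')[130:240,160:260],None,fx=4,fy=4); b=cv2.resize(cv2.imread('pics/s2.png')[140:250,160:260],None,fx=4,fy=4)
cv2.imwrite('pics/c2.png',np.hstack([a,b]))
E
```

```text
(no output)
```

View pics/c2.png

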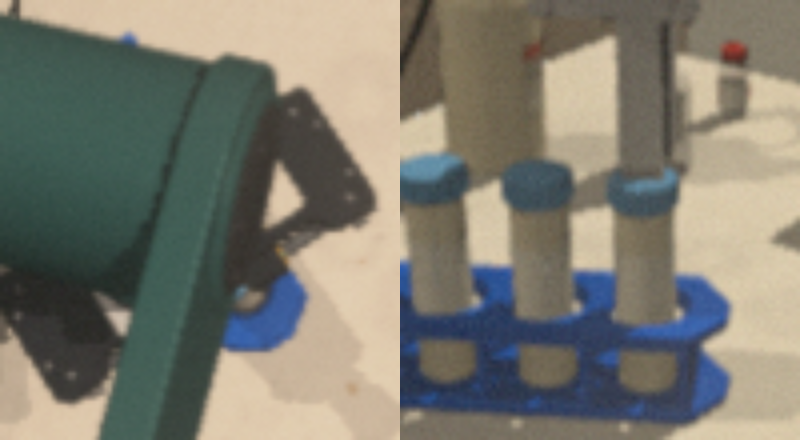

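```bash
cat >> h.py <<'E'
def proj(s,P):
    T=np.linalg.inv(np.array(s['T'])); f=K(s); P=np.atleast_2d(P)
    rv=cv2.Rodrigues(T[:3,:3])[0]
    return cv2.projectPoints(P,rv,T[:3,3],np.array([[f,0,float(s['cx'])],[0,f,float(s['cy'])],[0,0,1]]),np.array([float(s['k1']),0,0,0]))[0][:,0]
E
python3 - <<'E'
from h import *
s1=np.load('s1.npz'); s2=np.load('s2.npz'); t=np.array([.5128,-.0824,.0885]); d=np.array([np.cos(-1.025),np.sin(-1.025),0])
print('open tips',proj(s1,[t-d*.047,t-d*.0595,t+d*.047]).round(1))
print('closed',proj(s2,[t-d*.0125,t-d*.025,t+d*.0125]).round(1),'cap top',proj(s2,[[.5133,-.0808,.116]]).round(1))
C=cloud(s2); C1=cloud(s1)
for v in range(165,200,3): print(v,[C[v,u].round(3).tolist() for u in(221,)], s2['color'][v,221],C1[v,220].round(3),s1['color'][v,220])
E
```

```text
open tips [[217.5 208.2]
 [216.2 211.5]
 [225.8 186.8]]
closed [[220.8 199.8]
 [219.6 202.7]
 [223.  194.1]] cap top [[220.9 183.8]]
165 [[0.497, -0.063, 0.163]] [106 103  89] [ 0.474 -0.035  0.177] [106 100  89]
168 [[0.496, -0.063, 0.157]] [106 103  90] [ 0.474 -0.034  0.172] [112 104  95]
171 [[0.496, -0.062, 0.152]] [103 102  87] [ 0.475 -0.035  0.166] [107 103  92]
174 [[0.497, -0.062, 0.146]] [107 100  89] [ 0.474 -0.034  0.161] [108 103  90]
177 [[0.497, -0.063, 0.14]] [110 103  90] [ 0.475 -0.036  0.155] [112 103  94]
180 [[0.497, -0.063, 0.134]] [113 109  92] [ 0.475 -0.036  0.149] [109 103  89]
183 [[0.5, -0.066, 0.126]] [89 83 75] [ 0.474 -0.034  0.145] [104 100  89]
186 [[0.506, -0.072, 0.117]] [ 95 131 150] [ 0.475 -0.035  0.138] [110 103  92]
189 [[0.501, -0.067, 0.114]] [75 88 97] [ 0.476 -0.036  0.132] [107 104  94]
192 [[0.502, -0.068, 0.107]] [68 88 97] [ 0.476 -0.036  0.126] [102  98  89]
195 [[0.505, -0.071, 0.099]] [110  97  80] [ 0.506 -0.069  0.1  ] [101  99  80]
198 [[0.504, -0.07, 0.093]] [120 109  87] [ 0.507 -0.07   0.093] [119 107  86]
```

The fingers closed above the cap. The depth image puts the fingertip at z≈0.126, but the reported TCP is 0.0885. I'll measure that offset, and any sideways one, before moving on.

```bash
python3 - <<'E'
from h import *
t=np.array([.5128,-.0824,.0885]); d=np.array([np.cos(-1.025),np.sin(-1.025),0]); e=np.array([-d[1],d[0],0])
for nm in('s1','s2'):
    s=np.load(nm+'.npz'); C=cloud(s); r=C-t
    a=r@d; b=r@e; z=C[...,2]
    ok=(s['range_z']>0)&(abs(a)<.075)&(abs(b)<.04)&(z>.119)&(z<.175)
    for sg in(-1,1):
        m=ok&(np.sign(a)==sg)
        if m.sum()<10: continue
        print(nm,sg,m.sum(),'a',np.percentile(a[m],[2,50,98]).round(4),'b',np.percentile(b[m],[2,50,98]).round(4),'zmin',np.percentile(z[m],[0,2]).round(4))
        vs=np.where(m.any(1))[0]; 
        for v in vs[::4]: 
            us=np.where(m[v])[0]; print(v,us.min(),us.max(),b[v,us.min()].round(4),b[v,us.max()].round(4),z[v,us].mean().round(3))
for nm in('t1','t2'):
    s=np.load(nm+'.npz'); C=cloud(s); r=C-t; a=r@d;b=r@e;z=C[...,2]
    ok=(s['range_z']>0)&(abs(a)<.12)&(abs(b)<.06)
    for lo,hi in((.12,.19),(.19,.21),(.21,.25),(.25,.3)):
        m=ok&(z>lo)&(z<hi)
        if m.sum()>5: print(nm,lo,m.sum(),'a',np.percentile(a[m],[0,100]).round(4),'b',np.percentile(b[m],[0,100]).round(4))
o=robot.get_obs();print(o['tool_pos'],o['joint_positions'])
E
```

```text
s1 -1 339 a [-0.0622 -0.06   -0.0534] b [-0.0106 -0.0021  0.0079] zmin [0.1191 0.1212]
165 222 222 -0.0105 -0.0105 0.175
169 211 222 0.007 -0.0107 0.169
173 211 222 0.0075 -0.0105 0.162
177 211 222 0.007 -0.0102 0.154
181 211 222 0.0076 -0.0103 0.147
185 211 222 0.0079 -0.0104 0.14
189 211 222 0.0082 -0.0105 0.132
193 212 222 0.0079 -0.0102 0.123
s1 1 233 a [0.0436 0.046  0.0498] b [-0.0106 -0.0031  0.005 ] zmin [0.1191 0.1207]
147 223 228 0.0042 -0.0051 0.173
151 223 231 0.0044 -0.0103 0.164
155 223 231 0.0047 -0.0104 0.157
159 223 231 0.0047 -0.0103 0.148
163 223 231 0.005 -0.0106 0.14
167 223 231 0.005 -0.0102 0.131
171 223 231 0.0051 -0.0105 0.123
s2 -1 302 a [-0.0267 -0.0242 -0.0157] b [-0.0095 -0.001   0.0093] zmin [0.1211 0.123 ]
158 225 225 -0.0094 -0.0094 0.173
162 214 225 0.0087 -0.0091 0.168
166 214 225 0.0086 -0.0092 0.161
170 214 225 0.0091 -0.0094 0.153
174 214 225 0.0098 -0.0096 0.145
178 214 225 0.0091 -0.0093 0.137
182 215 225 0.0086 -0.0093 0.129
s2 1 80 a [0.0106 0.0141 0.0208] b [-0.0095 -0.0081 -0.0062] zmin [0.122  0.1232]
151 228 228 -0.0095 -0.0095 0.174
155 226 228 -0.0068 -0.009 0.168
159 226 228 -0.0066 -0.0096 0.16
163 226 228 -0.0064 -0.0089 0.151
167 226 228 -0.0068 -0.009 0.144
171 226 228 -0.0064 -0.0092 0.136
175 226 228 -0.006 -0.0093 0.128
t1 0.21 238 a [-0.0863  0.0835] b [-0.0357  0.0107]
t1 0.25 1249 a [-0.0897  0.0872] b [-0.0357  0.0332]
t2 0.21 177 a [-0.0863  0.0836] b [-0.0353 -0.0134]
t2 0.25 1257 a [-0.0888  0.0876] b [-0.0352  0.0341]
[ 0.51279595 -0.08236759  0.08850612] [-2.68393580e-01  5.14742191e-02  1.57704097e+00 -8.88153062e-05
  1.51302782e+00  7.56611826e-01]
```

```bash
python3 - <<'E'
from h import *
t=np.array([.5128,-.0824,.0885]); d=np.array([np.cos(-1.025),np.sin(-1.025),0]); e=np.array([-d[1],d[0],0])
s=np.load('s2.npz'); C=cloud(s); r=C-t; a=r@d;b=r@e;z=C[...,2]
ok=(s['range_z']>0)&(abs(a)<.12)&(abs(b)<.06)&(z>.12)
for lo in np.arange(.12,.30,.01):
    m=ok&(z>=lo)&(z<lo+.01)
    if m.sum()>3: print(lo.round(3),m.sum(),'a',np.percentile(a[m],[2,98]).round(3),'b',np.percentile(b[m],[2,98]).round(3))
E
```

```text
0.12 41 a [-0.024  0.018] b [-0.009  0.009]
0.13 71 a [-0.027  0.019] b [-0.009  0.01 ]
0.14 79 a [-0.027  0.02 ] b [-0.01   0.009]
0.15 73 a [-0.026  0.017] b [-0.009  0.009]
0.16 80 a [-0.027  0.02 ] b [-0.009  0.009]
0.17 83 a [-0.027  0.019] b [-0.009  0.009]
0.18 73 a [-0.028  0.02 ] b [-0.009  0.008]
0.19 68 a [-0.027 -0.015] b [-0.009  0.008]
0.21 27 a [-0.082 -0.006] b [-0.031  0.03 ]
0.22 301 a [-0.082  0.073] b [-0.034  0.032]
0.23 370 a [-0.082  0.074] b [-0.034  0.032]
0.24 336 a [-0.088  0.074] b [-0.034  0.031]
0.25 342 a [-0.09   0.064] b [-0.034  0.031]
0.26 563 a [-0.089  0.079] b [-0.032  0.03 ]
0.27 197 a [-0.042  0.014] b [-0.021  0.018]
0.28 186 a [-0.042  0.007] b [-0.021  0.019]
0.29 186 a [-0.043 -0.007] b [-0.03   0.024]
```

View pics/s2.png

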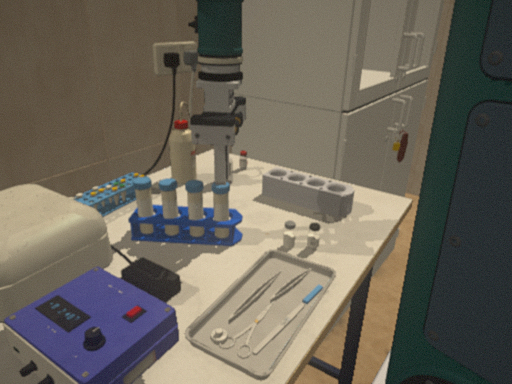

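The whole tool sits about 34 mm higher than its reported z: the body's underside is at 0.2195 and the tips at 0.1225, which matches the stated 97 mm between them. Sideways it agrees to about 1–2 mm. I'll open and go down by the measured amount.

Request:
{"method": "play_rows", "body": {"steps": [{"x":0,"y":0.001,"z":0.005,"rx":0,"ry":0,"rz":0,"hand":0.094},{"x":0,"y":0,"z":0,"rx":0,"ry":0,"rz":0,"hand":0.094},{"x":0,"y":0,"z":0,"rx":0,"ry":0,"rz":0,"hand":0.094},{"x":0,"y":0,"z":0,"rx":0,"ry":0,"rz":0,"hand":0.094},{"x":0,"y":0,"z":0,"rx":0,"ry":0,"rz":0,"hand":0.094},{"x":0,"y":0,"z":-0.015,"rx":0,"ry":0,"rz":0,"hand":0.094},{"x":0,"y":0,"z":-0.015,"rx":0,"ry":0,"rz":0,"hand":0.094},{"x":0,"y":0,"z":-0.0095,"rx":0,"ry":0,"rz":0,"hand":0.094}]}}

```text
time: 4.42
tool_pos: [0.5116, -0.0811, 0.0518]
ee_rot: [-1.573, 0.002, -1.025]
wrist_force: [0.2, 0.3, 0.7]
width: 0.0938
```

```bash
python3 - <<'E'
from h import *
s2=snap('scene','s3')
cv2.imwrite('pics/c3.png',cv2.resize(cv2.imread('pics/s3.png')[130:250,160:280],None,fx=4,fy=4))
o=robot.get_obs(); t=o['tool_pos']; y=o['ee_rot'][2]; print(t,o['width'])
d=np.array([np.cos(y),np.sin(y),0]); e=np.array([-d[1],d[0],0])
C=cloud(s2); r=C-t; a=r@d;b=r@e;z=C[...,2]
m=(s2['range_z']>0)&(a<-.055)&(a>-.07)&(abs(b)<.02)&(z>.05); print('finger zmin',np.percentile(z[m],[0,2]),a[m].mean(),b[m].min(),b[m].max())
E
```

```text
[ 0.51095223 -0.08089102  0.05077086] 0.09370194952058028
finger zmin [0.09237133 0.09596954] -0.0600182583478278 -0.019588088157478128 0.019758485563383988
```

View pics/c3.png

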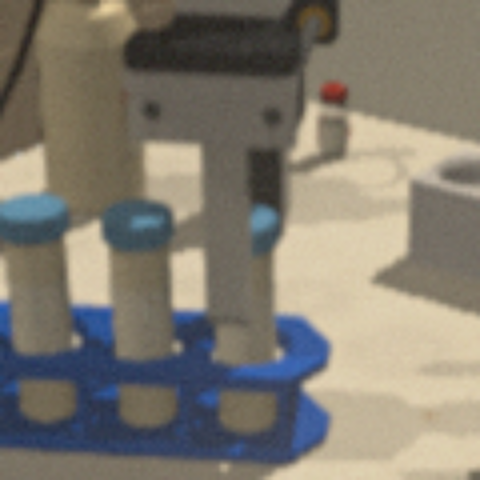

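The finger now reaches down past the cap of tube 1: its tip is at crop (228,320), z≈0.09. Closing.

Request:
{"method": "play_rows", "body": {"steps": [{"x":0,"y":0,"z":0,"rx":0,"ry":0,"rz":0,"hand":0.02},{"x":0,"y":0,"z":0,"rx":0,"ry":0,"rz":0,"hand":0.02},{"x":0,"y":0,"z":0,"rx":0,"ry":0,"rz":0,"hand":0.02},{"x":0,"y":0,"z":0,"rx":0,"ry":0,"rz":0,"hand":0.02},{"x":0,"y":0,"z":0,"rx":0,"ry":0,"rz":0,"hand":0.02},{"x":0,"y":0,"z":0,"rx":0,"ry":0,"rz":0,"hand":0.02},{"x":0,"y":0,"z":0,"rx":0,"ry":0,"rz":0,"hand":0.02},{"x":0,"y":0,"z":0,"rx":0,"ry":0,"rz":0,"hand":0.02}]}}

```text
time: 5.48
tool_pos: [0.5128, -0.0814, 0.0541]
ee_rot: [-1.571, -0.0, -1.025]
wrist_force: [-0.2, 0.3, 0.3]
width: 0.0339
```

Held at 34 mm, which is the cap width. Lifting, then carrying tube 1 to well 1.

Request:
{"method": "play_rows", "body": {"steps": [{"x":0,"y":0,"z":0.012,"rx":0,"ry":0,"rz":0,"hand":0.02},{"x":0,"y":0,"z":0.022,"rx":0,"ry":0,"rz":0,"hand":0.02},{"x":0,"y":0,"z":0.026,"rx":0,"ry":0,"rz":0,"hand":0.02},{"x":-0.005,"y":-0.01,"z":0.016,"rx":0,"ry":0,"rz":-0.03,"hand":0.02},{"x":-0.012,"y":-0.025,"z":0,"rx":0,"ry":0,"rz":-0.06,"hand":0.02},{"x":-0.017,"y":-0.036,"z":0,"rx":0,"ry":0,"rz":-0.06,"hand":0.02},{"x":-0.018,"y":-0.038,"z":0,"rx":0,"ry":0,"rz":-0.06,"hand":0.02},{"x":-0.018,"y":-0.038,"z":0,"rx":0,"ry":0,"rz":-0.06,"hand":0.02}]}}

```text
time: 6.48
tool_pos: [0.4416, -0.2299, 0.1303]
ee_rot: [-1.571, -0.0, -1.298]
wrist_force: [0.2, 0.3, -0.0]
width: 0.0337
```

Request:
{"method": "play_rows", "body": {"steps": [{"x":-0.018,"y":-0.038,"z":0,"rx":0,"ry":0,"rz":-0.06,"hand":0.02},{"x":-0.017,"y":-0.036,"z":0,"rx":0,"ry":0,"rz":-0.06,"hand":0.02},{"x":-0.0105,"y":-0.022,"z":0,"rx":0,"ry":0,"rz":-0.06,"hand":0.02},{"x":-0.0039,"y":-0.0081,"z":0,"rx":0,"ry":0,"rz":-0.024,"hand":0.02},{"x":0,"y":0,"z":0,"rx":0,"ry":0,"rz":0,"hand":0.02},{"x":0,"y":0,"z":0,"rx":0,"ry":0,"rz":0,"hand":0.02}]}}

```text
time: 7.22
tool_pos: [0.3937, -0.3317, 0.13]
ee_rot: [-1.571, 0.0, -1.498]
wrist_force: [0.3, 0.7, -1.9]
width: 0.0339
```

```bash
python3 - <<'E'
from h import *
s=snap('top','t4');s2=snap('scene','s4')
a=cv2.resize(cv2.imread('pics/t4.png')[130:280,240:370],None,fx=3,fy=3); b=cv2.resize(cv2.imread('pics/s4.png')[130:280,240:370],None,fx=3,fy=3)
cv2.imwrite('pics/c4.png',np.hstack([a,b]))
o=robot.get_obs(); print(o['tool_pos'],o['ee_rot'],o['width'])
E
```

```text
[ 0.39384607 -0.33163459  0.13008556] [-1.57064917e+00  5.18716005e-05 -1.49733326e+00] 0.033599497793875256
```

View pics/c4.png

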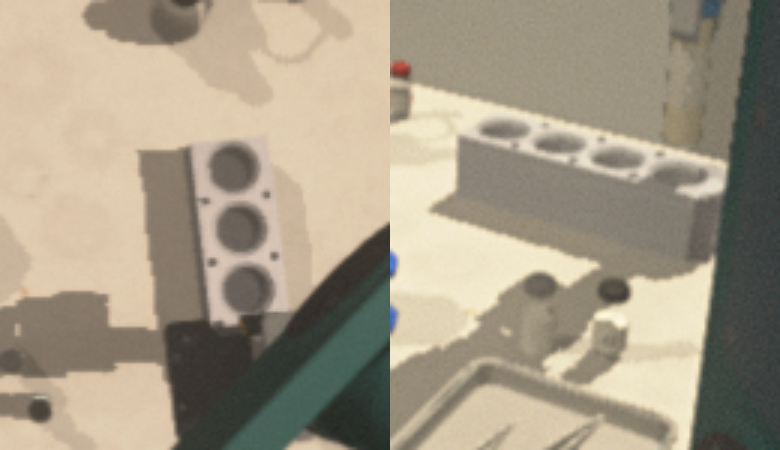

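The tube hangs over well 1 (scene half: foot at about (338,178)). I'll measure foot height and sideways position from depth.

```bash
cat > foot.py <<'E'
from h import *
def foot(s,t,zlo,zhi):
    C=cloud(s); r=C-np.array(t); z=C[...,2]
    m=(s['range_z']>0)&(np.hypot(r[...,0],r[...,1])<.03)&(z>zlo)&(z<zhi)
    P=C[m]; 
    if len(P)<20: print('few',len(P)); return
    # circle fit with fixed r=14 to near-side points, by z slabs
    from scipy.optimize import least_squares
    f=lambda c:np.hypot(P[:,0]-c[0]-c[2]*(P[:,2]-.1),P[:,1]-c[1]-c[3]*(P[:,2]-.1))-.014
    q=least_squares(f,[t[0],t[1],0,0],loss='soft_l1',f_scale=.001)
    print('n',len(P),'axis@z=.1',q.x[:2].round(4),'tilt',q.x[2:].round(3),'zmin',np.percentile(P[:,2],[0,2]).round(4),'res',np.std(f(q.x)).round(4))
E
python3 - <<'E'
from foot import *
foot(np.load('s4.npz'),[.3938,-.3317,.13],.06,.16)
E
```

```text
n 452 axis@z=.1 [ 0.3957 -0.3322] tilt [0.003 0.022] zmin [0.083  0.0851] res 0.0011
```

Request:
{"method": "play_rows", "body": {"steps": [{"x":-0.001,"y":0,"z":-0.01,"rx":0,"ry":0,"rz":0,"hand":0.02},{"x":0,"y":0,"z":-0.012,"rx":0,"ry":0,"rz":0,"hand":0.02},{"x":0,"y":0,"z":-0.012,"rx":0,"ry":0,"rz":0,"hand":0.02},{"x":0,"y":0,"z":-0.012,"rx":0,"ry":0,"rz":0,"hand":0.02},{"x":0,"y":0,"z":-0.012,"rx":0,"ry":0,"rz":0,"hand":0.02},{"x":0,"y":0,"z":-0.01,"rx":0,"ry":0,"rz":0,"hand":0.02},{"x":0,"y":0,"z":-0.005,"rx":0,"ry":0,"rz":0,"hand":0.02},{"x":0,"y":0,"z":0,"rx":0,"ry":0,"rz":0,"hand":0.02}]}}

```text
time: 8.32
tool_pos: [0.3925, -0.3325, 0.057]
ee_rot: [-1.571, -0.0, -1.499]
wrist_force: [-0.2, -0.4, -0.2]
width: 0.0337
```

```bash
python3 - <<'E'
from foot import *
s2=snap('scene','s5'); o=robot.get_obs(); print(o['tool_pos'],o['wrist_force'],o['width'])
foot(s2,o['tool_pos'],.058,.095)
cv2.imwrite('pics/c5.png',cv2.resize(s2['color'][100:250,240:370,::-1],None,fx=4,fy=4))
E
```

```text
[ 0.39255623 -0.33265594  0.05725208] [-0.13767259  0.14687903 -0.58583529] 0.033850886426576236
n 189 axis@z=.1 [ 0.3945 -0.3302] tilt [0.005 0.075] zmin [0.0581 0.059 ] res 0.0022
```

View pics/c5.png

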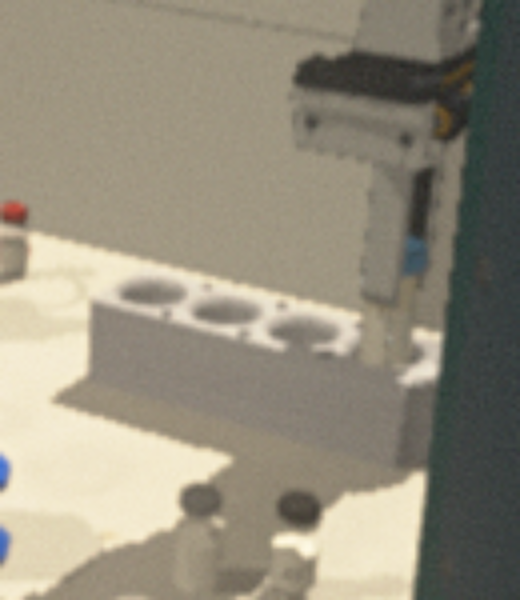

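Tube 1 is in the well with its foot about 1 mm off the floor and no contact force. Releasing and retreating upward.

Request:
{"method": "play_rows", "body": {"steps": [{"x":0,"y":0,"z":-0.001,"rx":0,"ry":0,"rz":0,"hand":0.02},{"x":0,"y":0,"z":0,"rx":0,"ry":0,"rz":0,"hand":0.094},{"x":0,"y":0,"z":0,"rx":0,"ry":0,"rz":0,"hand":0.094},{"x":0,"y":0,"z":0,"rx":0,"ry":0,"rz":0,"hand":0.094},{"x":0,"y":0,"z":0,"rx":0,"ry":0,"rz":0,"hand":0.094},{"x":0,"y":0,"z":0.015,"rx":0,"ry":0,"rz":0,"hand":0.094},{"x":0,"y":0,"z":0.03,"rx":0,"ry":0,"rz":0,"hand":0.094},{"x":0,"y":0,"z":0.03,"rx":0,"ry":0,"rz":0,"hand":0.094}]}}

```text
time: 9.38
tool_pos: [0.3925, -0.3326, 0.1329]
ee_rot: [-1.57, -0.001, -1.499]
wrist_force: [0.3, 0.4, 0.3]
width: 0.0937
```

Request:
{"method": "play_rows", "body": {"steps": [{"x":0.012,"y":0.02,"z":0,"rx":0,"ry":0,"rz":0.04,"hand":0.094},{"x":0.022,"y":0.037,"z":0,"rx":0,"ry":0,"rz":0.062,"hand":0.094},{"x":0.024,"y":0.042,"z":0,"rx":0,"ry":0,"rz":0.062,"hand":0.094},{"x":0.024,"y":0.042,"z":0,"rx":0,"ry":0,"rz":0.062,"hand":0.094},{"x":0.024,"y":0.042,"z":0,"rx":0,"ry":0,"rz":0.062,"hand":0.094},{"x":0.024,"y":0.042,"z":0,"rx":0,"ry":0,"rz":0.062,"hand":0.094},{"x":0.021,"y":0.034,"z":0,"rx":0,"ry":0,"rz":0.062,"hand":0.094},{"x":0.0118,"y":0.0189,"z":0,"rx":0,"ry":0,"rz":0.062,"hand":0.094}]}}

```text
time: 10.38
tool_pos: [0.5564, -0.0527, 0.1323]
ee_rot: [-1.569, -0.001, -1.021]
wrist_force: [0.8, 0.3, -0.2]
width: 0.0942
```

Request:
{"method": "play_rows", "body": {"steps": [{"x":0,"y":0,"z":-0.006,"rx":0,"ry":0,"rz":0,"hand":0.094},{"x":0,"y":0,"z":0,"rx":0,"ry":0,"rz":0,"hand":0.094}]}}

```text
time: 10.62
tool_pos: [0.5545, -0.0552, 0.1246]
ee_rot: [-1.572, 0.0, -1.026]
wrist_force: [-0.2, 0.1, 1.4]
width: 0.0938
```

```bash
python3 - <<'E'
from meas import *
s=snap('top','t6');s2=snap('scene','s6'); o=robot.get_obs(); print(o['tool_pos'],o['ee_rot'][2])
a=cv2.resize(s['color'][130:280,160:360,::-1],None,fx=2,fy=2);b=cv2.resize(s2['color'][130:280,170:370,::-1],None,fx=2,fy=2)
cv2.imwrite('pics/c6.png',np.hstack([a,b]))
C=cloud(s)
m=(C[...,2]>.105)&(C[...,2]<.13)&(C[...,0]<.6)&(C[...,0]>.3)&(C[...,1]<-.25)&(C[...,1]>-.38)
for st,c,mm in comps(m,40): print('cap',st,plane(s,c,.118)[0].round(4),np.median(C[mm][:,2]).round(4))
E
```

```text
[ 0.55466912 -0.05558609  0.1250727 ] -1.0269756589563883
cap [321 241  16  15 187] [ 0.3933 -0.3314  0.118 ] 0.1169
```

View pics/c6.png

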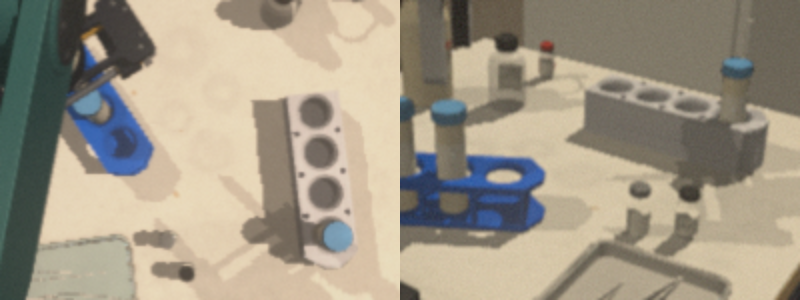

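Tube 1 stands fully down in well 1: cap top at 0.117 (expected 0.118), centred at (0.393,−0.331). Now tube 2: descend and grip.

Request:
{"method": "play_rows", "body": {"steps": [{"x":0.0005,"y":0.0005,"z":-0.015,"rx":0,"ry":0,"rz":0,"hand":0.094},{"x":0,"y":0,"z":-0.02,"rx":0,"ry":0,"rz":0,"hand":0.094},{"x":0,"y":0,"z":-0.02,"rx":0,"ry":0,"rz":0,"hand":0.094},{"x":0,"y":0,"z":-0.0155,"rx":0,"ry":0,"rz":0,"hand":0.094},{"x":0,"y":0,"z":0,"rx":0,"ry":0,"rz":0,"hand":0.02},{"x":0,"y":0,"z":0,"rx":0,"ry":0,"rz":0,"hand":0.02},{"x":0,"y":0,"z":0,"rx":0,"ry":0,"rz":0,"hand":0.02},{"x":0,"y":0,"z":0,"rx":0,"ry":0,"rz":0,"hand":0.02}]}}

```text
time: 11.72
tool_pos: [0.5563, -0.0541, 0.0554]
ee_rot: [-1.57, -0.001, -1.025]
wrist_force: [0.6, -0.8, -0.3]
width: 0.057
```

Request:
{"method": "play_rows", "body": {"steps": [{"x":0,"y":0,"z":0,"rx":0,"ry":0,"rz":0,"hand":0.02},{"x":0,"y":0,"z":0,"rx":0,"ry":0,"rz":0,"hand":0.02},{"x":0,"y":0,"z":0,"rx":0,"ry":0,"rz":0,"hand":0.02},{"x":0,"y":0,"z":0,"rx":0,"ry":0,"rz":0,"hand":0.02}]}}

```text
time: 12.22
tool_pos: [0.5558, -0.0541, 0.0546]
ee_rot: [-1.571, -0.0, -1.025]
wrist_force: [0.0, -0.8, 0.9]
width: 0.0337
```

Request:
{"method": "play_rows", "body": {"steps": [{"x":0,"y":0,"z":0.012,"rx":0,"ry":0,"rz":0,"hand":0.02},{"x":0,"y":0,"z":0.022,"rx":0,"ry":0,"rz":0,"hand":0.02},{"x":0,"y":0,"z":0.026,"rx":0,"ry":0,"rz":0,"hand":0.02},{"x":-0.005,"y":-0.012,"z":0.016,"rx":0,"ry":0,"rz":-0.03,"hand":0.02},{"x":-0.012,"y":-0.03,"z":0,"rx":0,"ry":0,"rz":-0.06,"hand":0.02},{"x":-0.016,"y":-0.039,"z":0,"rx":0,"ry":0,"rz":-0.06,"hand":0.02},{"x":-0.017,"y":-0.041,"z":0,"rx":0,"ry":0,"rz":-0.06,"hand":0.02},{"x":-0.017,"y":-0.041,"z":0,"rx":0,"ry":0,"rz":-0.06,"hand":0.02}]}}

```text
time: 13.22
tool_pos: [0.4875, -0.2188, 0.1307]
ee_rot: [-1.571, -0.0, -1.298]
wrist_force: [0.2, -1.0, -0.3]
width: 0.0342
```

Request:
{"method": "play_rows", "body": {"steps": [{"x":-0.017,"y":-0.041,"z":0,"rx":0,"ry":0,"rz":-0.06,"hand":0.02},{"x":-0.016,"y":-0.039,"z":0,"rx":0,"ry":0,"rz":-0.06,"hand":0.02},{"x":-0.0095,"y":-0.023,"z":0,"rx":0,"ry":0,"rz":-0.06,"hand":0.02},{"x":-0.0032,"y":-0.0089,"z":0,"rx":0,"ry":0,"rz":-0.024,"hand":0.02},{"x":0,"y":0,"z":0,"rx":0,"ry":0,"rz":0,"hand":0.02},{"x":0,"y":0,"z":0,"rx":0,"ry":0,"rz":0,"hand":0.02}]}}

```text
time: 13.98
tool_pos: [0.4433, -0.3281, 0.1305]
ee_rot: [-1.571, 0.0, -1.498]
wrist_force: [-0.5, 0.6, -1.2]
width: 0.034
```

```bash
python3 - <<'E'
from foot import *
s2=snap('scene','s7'); o=robot.get_obs(); print(o['tool_pos'],o['ee_rot'][2],o['width'])
foot(s2,o['tool_pos'],.06,.15)
cv2.imwrite('pics/c7.png',cv2.resize(s2['color'][100:250,240:370,::-1],None,fx=4,fy=4))
E
```

```text
[ 0.44341085 -0.32802379  0.13062072] -1.4973326421407438 0.0334773737760954
n 367 axis@z=.1 [ 0.4442 -0.3287] tilt [-0.003  0.014] zmin [0.0828 0.085 ] res 0.0012
```

View pics/c7.png

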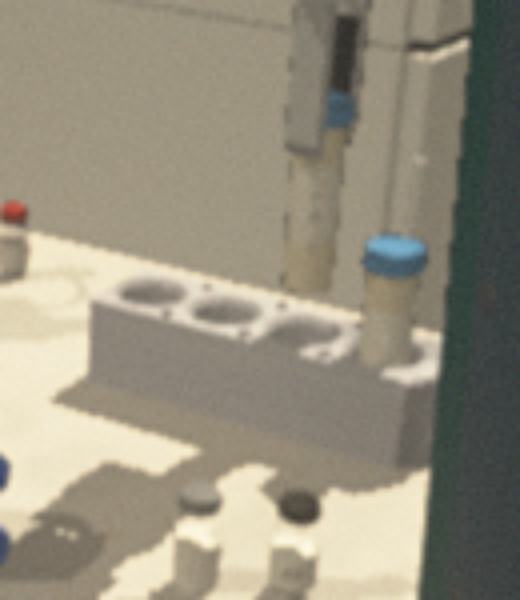

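Tube 2 hangs over well 2 within about 1 mm, with its foot at 0.083. Lowering and releasing.

Request:
{"method": "play_rows", "body": {"steps": [{"x":-0.001,"y":0,"z":-0.01,"rx":0,"ry":0,"rz":0,"hand":0.02},{"x":0,"y":0,"z":-0.012,"rx":0,"ry":0,"rz":0,"hand":0.02},{"x":0,"y":0,"z":-0.012,"rx":0,"ry":0,"rz":0,"hand":0.02},{"x":0,"y":0,"z":-0.012,"rx":0,"ry":0,"rz":0,"hand":0.02},{"x":0,"y":0,"z":-0.012,"rx":0,"ry":0,"rz":0,"hand":0.02},{"x":0,"y":0,"z":-0.01,"rx":0,"ry":0,"rz":0,"hand":0.02},{"x":0,"y":0,"z":-0.005,"rx":0,"ry":0,"rz":0,"hand":0.02},{"x":0,"y":0,"z":-0.0005,"rx":0,"ry":0,"rz":0,"hand":0.02}]}}

```text
time: 15.02
tool_pos: [0.4421, -0.3291, 0.0571]
ee_rot: [-1.571, -0.0, -1.499]
wrist_force: [-0.7, 0.8, -0.9]
width: 0.0337
```

Request:
{"method": "play_rows", "body": {"steps": [{"x":0,"y":0,"z":-0.0005,"rx":0,"ry":0,"rz":0,"hand":0.02},{"x":0,"y":0,"z":0,"rx":0,"ry":0,"rz":0,"hand":0.094},{"x":0,"y":0,"z":0,"rx":0,"ry":0,"rz":0,"hand":0.094},{"x":0,"y":0,"z":0,"rx":0,"ry":0,"rz":0,"hand":0.094},{"x":0,"y":0,"z":0,"rx":0,"ry":0,"rz":0,"hand":0.094},{"x":0,"y":0,"z":0.015,"rx":0,"ry":0,"rz":0,"hand":0.094},{"x":0,"y":0,"z":0.03,"rx":0,"ry":0,"rz":0,"hand":0.094},{"x":0,"y":0,"z":0.03,"rx":0,"ry":0,"rz":0,"hand":0.094}]}}

```text
time: 16.02
tool_pos: [0.4421, -0.3291, 0.1334]
ee_rot: [-1.57, -0.001, -1.499]
wrist_force: [0.2, -0.6, -0.7]
width: 0.0938
```

Request:
{"method": "play_rows", "body": {"steps": [{"x":0.012,"y":0.022,"z":0,"rx":0,"ry":0,"rz":0.04,"hand":0.094},{"x":0.021,"y":0.04,"z":0,"rx":0,"ry":0,"rz":0.062,"hand":0.094},{"x":0.023,"y":0.045,"z":0,"rx":0,"ry":0,"rz":0.062,"hand":0.094},{"x":0.023,"y":0.045,"z":0,"rx":0,"ry":0,"rz":0.062,"hand":0.094},{"x":0.023,"y":0.045,"z":0,"rx":0,"ry":0,"rz":0.062,"hand":0.094},{"x":0.023,"y":0.045,"z":0,"rx":0,"ry":0,"rz":0.062,"hand":0.094},{"x":0.02,"y":0.038,"z":0,"rx":0,"ry":0,"rz":0.062,"hand":0.094},{"x":0.0109,"y":0.0198,"z":0,"rx":0,"ry":0,"rz":0.062,"hand":0.094}]}}

```text
time: 17.02
tool_pos: [0.5989, -0.0273, 0.1326]
ee_rot: [-1.57, -0.001, -1.02]
wrist_force: [0.7, 0.3, -0.9]
width: 0.094
```

Request:
{"method": "play_rows", "body": {"steps": [{"x":0,"y":0,"z":-0.006,"rx":0,"ry":0,"rz":0,"hand":0.094},{"x":0,"y":0,"z":0,"rx":0,"ry":0,"rz":0,"hand":0.094}]}}

```text
time: 17.27
tool_pos: [0.597, -0.0304, 0.1247]
ee_rot: [-1.573, 0.0, -1.027]
wrist_force: [-0.0, -1.1, 0.0]
width: 0.0938
```

```bash
python3 - <<'E'
from meas import *
s=snap('top','t8');s2=snap('scene','s8'); o=robot.get_obs(); print(o['tool_pos'],o['ee_rot'][2])
a=cv2.resize(s['color'][130:280,160:360,::-1],None,fx=2,fy=2);b=cv2.resize(s2['color'][130:280,150:350,::-1],None,fx=2,fy=2)
cv2.imwrite('pics/c8.png',np.hstack([a,b]))
C=cloud(s)
m=(C[...,2]>.105)&(C[...,2]<.13)&(C[...,0]<.6)&(C[...,0]>.3)&(C[...,1]<-.25)&(C[...,1]>-.38)
for st,c,mm in comps(m,40): print('cap',st,plane(s,c,.118)[0].round(4),np.median(C[mm][:,2]).round(4))
E
```

```text
[ 0.59724973 -0.03072982  0.1253119 ] -1.0273795105018424
cap [318 219  16  15 191] [ 0.4421 -0.3276  0.118 ] 0.1166
cap [321 241  16  15 190] [ 0.3935 -0.3312  0.118 ] 0.1171
```

View pics/c8.png

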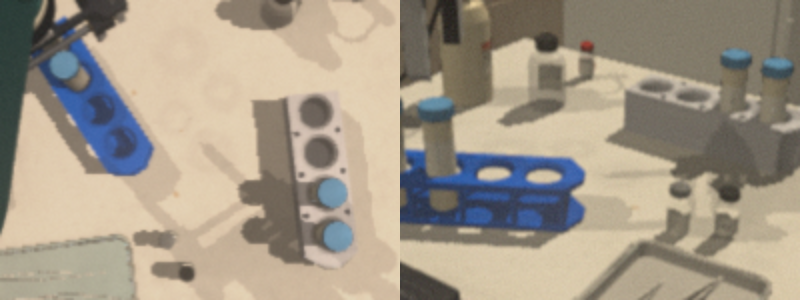

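Tubes 1 and 2 are seated (cap tops 0.117). Gripping tube 3.

Request:
{"method": "play_rows", "body": {"steps": [{"x":0,"y":0,"z":-0.015,"rx":0,"ry":0,"rz":0,"hand":0.094},{"x":0,"y":0,"z":-0.02,"rx":0,"ry":0,"rz":0,"hand":0.094},{"x":0,"y":0,"z":-0.02,"rx":0,"ry":0,"rz":0,"hand":0.094},{"x":0,"y":0,"z":-0.016,"rx":0,"ry":0,"rz":0,"hand":0.094},{"x":0,"y":0,"z":0,"rx":0,"ry":0,"rz":0,"hand":0.02},{"x":0,"y":0,"z":0,"rx":0,"ry":0,"rz":0,"hand":0.02},{"x":0,"y":0,"z":0,"rx":0,"ry":0,"rz":0,"hand":0.02},{"x":0,"y":0,"z":0,"rx":0,"ry":0,"rz":0,"hand":0.02}]}}

```text
time: 18.38
tool_pos: [0.5985, -0.0292, 0.0554]
ee_rot: [-1.57, -0.001, -1.025]
wrist_force: [0.2, -0.2, -1.1]
width: 0.0574
```

Request:
{"method": "play_rows", "body": {"steps": [{"x":0,"y":0,"z":0,"rx":0,"ry":0,"rz":0,"hand":0.02},{"x":0,"y":0,"z":0,"rx":0,"ry":0,"rz":0,"hand":0.02},{"x":0,"y":0,"z":0,"rx":0,"ry":0,"rz":0,"hand":0.02},{"x":0,"y":0,"z":0,"rx":0,"ry":0,"rz":0,"hand":0.02}]}}

```text
time: 18.88
tool_pos: [0.598, -0.0291, 0.0546]
ee_rot: [-1.571, -0.0, -1.025]
wrist_force: [0.4, 0.4, 0.4]
width: 0.0336
```

Request:
{"method": "play_rows", "body": {"steps": [{"x":0,"y":0,"z":0.012,"rx":0,"ry":0,"rz":0,"hand":0.02},{"x":0,"y":0,"z":0.022,"rx":0,"ry":0,"rz":0,"hand":0.02},{"x":0,"y":0,"z":0.026,"rx":0,"ry":0,"rz":0,"hand":0.02},{"x":-0.005,"y":-0.013,"z":0.016,"rx":0,"ry":0,"rz":-0.03,"hand":0.02},{"x":-0.011,"y":-0.032,"z":0,"rx":0,"ry":0,"rz":-0.06,"hand":0.02},{"x":-0.015,"y":-0.042,"z":0,"rx":0,"ry":0,"rz":-0.06,"hand":0.02},{"x":-0.016,"y":-0.044,"z":0,"rx":0,"ry":0,"rz":-0.06,"hand":0.02},{"x":-0.016,"y":-0.044,"z":0,"rx":0,"ry":0,"rz":-0.06,"hand":0.02}]}}

```text
time: 19.88
tool_pos: [0.5337, -0.2062, 0.1307]
ee_rot: [-1.571, -0.0, -1.298]
wrist_force: [0.5, 0.2, -0.5]
width: 0.0336
```

Request:
{"method": "play_rows", "body": {"steps": [{"x":-0.016,"y":-0.044,"z":0,"rx":0,"ry":0,"rz":-0.06,"hand":0.02},{"x":-0.014,"y":-0.042,"z":0,"rx":0,"ry":0,"rz":-0.06,"hand":0.02},{"x":-0.009,"y":-0.025,"z":0,"rx":0,"ry":0,"rz":-0.06,"hand":0.02},{"x":-0.003,"y":-0.0103,"z":0,"rx":0,"ry":0,"rz":-0.024,"hand":0.02},{"x":0,"y":0,"z":0,"rx":0,"ry":0,"rz":0,"hand":0.02},{"x":0,"y":0,"z":0,"rx":0,"ry":0,"rz":0,"hand":0.02}]}}

```text
time: 20.62
tool_pos: [0.4932, -0.3245, 0.1306]
ee_rot: [-1.571, 0.0, -1.498]
wrist_force: [0.0, -0.3, 0.3]
width: 0.0339
```

```bash
python3 - <<'E'
from foot import *
s2=snap('scene','s9'); o=robot.get_obs(); print(o['tool_pos'],o['ee_rot'][2],o['width'])
foot(s2,o['tool_pos'],.06,.15)
cv2.imwrite('pics/c9.png',cv2.resize(s2['color'][100:250,240:370,::-1],None,fx=4,fy=4))
E
```

```text
[ 0.49334079 -0.32437966  0.13058581] -1.4972471340875424 0.033709409248946956
n 352 axis@z=.1 [ 0.4954 -0.3238] tilt [0.002 0.006] zmin [0.0831 0.0848] res 0.0012
```

View pics/c9.png

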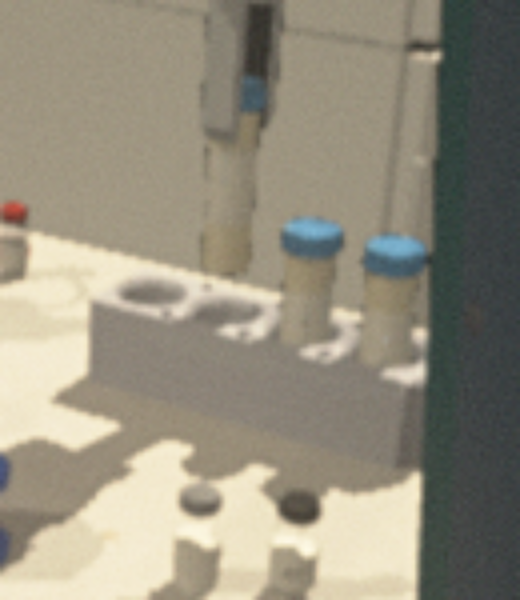

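Tube 3 hangs over well 3, measured at (0.495,−0.324) against (0.493,−0.325). Lowering.

Request:
{"method": "play_rows", "body": {"steps": [{"x":-0.001,"y":-0.0005,"z":-0.01,"rx":0,"ry":0,"rz":0,"hand":0.02},{"x":0,"y":0,"z":-0.012,"rx":0,"ry":0,"rz":0,"hand":0.02},{"x":0,"y":0,"z":-0.012,"rx":0,"ry":0,"rz":0,"hand":0.02},{"x":0,"y":0,"z":-0.012,"rx":0,"ry":0,"rz":0,"hand":0.02},{"x":0,"y":0,"z":-0.012,"rx":0,"ry":0,"rz":0,"hand":0.02},{"x":0,"y":0,"z":-0.01,"rx":0,"ry":0,"rz":0,"hand":0.02},{"x":0,"y":0,"z":-0.005,"rx":0,"ry":0,"rz":0,"hand":0.02},{"x":0,"y":0,"z":-0.0005,"rx":0,"ry":0,"rz":0,"hand":0.02}]}}

```text
time: 21.68
tool_pos: [0.492, -0.3261, 0.057]
ee_rot: [-1.571, -0.0, -1.499]
wrist_force: [-0.1, 0.2, -0.7]
width: 0.0337
```

Request:
{"method": "play_rows", "body": {"steps": [{"x":0,"y":0,"z":-0.0005,"rx":0,"ry":0,"rz":0,"hand":0.02},{"x":0,"y":0,"z":0,"rx":0,"ry":0,"rz":0,"hand":0.094},{"x":0,"y":0,"z":0,"rx":0,"ry":0,"rz":0,"hand":0.094},{"x":0,"y":0,"z":0,"rx":0,"ry":0,"rz":0,"hand":0.094},{"x":0,"y":0,"z":0,"rx":0,"ry":0,"rz":0,"hand":0.094},{"x":0,"y":0,"z":0.015,"rx":0,"ry":0,"rz":0,"hand":0.094},{"x":0,"y":0,"z":0.03,"rx":0,"ry":0,"rz":0,"hand":0.094},{"x":0,"y":0,"z":0.03,"rx":0,"ry":0,"rz":0,"hand":0.094}]}}

```text
time: 22.68
tool_pos: [0.492, -0.3261, 0.1334]
ee_rot: [-1.57, -0.001, -1.499]
wrist_force: [0.5, -0.6, 0.9]
width: 0.0936
```

Request:
{"method": "play_rows", "body": {"steps": [{"x":0.011,"y":0.024,"z":0,"rx":0,"ry":0,"rz":0.04,"hand":0.094},{"x":0.02,"y":0.043,"z":0,"rx":0,"ry":0,"rz":0.062,"hand":0.094},{"x":0.022,"y":0.048,"z":0,"rx":0,"ry":0,"rz":0.062,"hand":0.094},{"x":0.022,"y":0.048,"z":0,"rx":0,"ry":0,"rz":0.062,"hand":0.094},{"x":0.022,"y":0.048,"z":0,"rx":0,"ry":0,"rz":0.062,"hand":0.094},{"x":0.022,"y":0.048,"z":0,"rx":0,"ry":0,"rz":0.062,"hand":0.094},{"x":0.019,"y":0.042,"z":0,"rx":0,"ry":0,"rz":0.062,"hand":0.094},{"x":0.0105,"y":0.0221,"z":0,"rx":0,"ry":0,"rz":0.062,"hand":0.094}]}}

```text
time: 23.68
tool_pos: [0.6413, -0.0008, 0.1326]
ee_rot: [-1.57, -0.001, -1.02]
wrist_force: [0.0, -0.4, 0.1]
width: 0.0938
```

Request:
{"method": "play_rows", "body": {"steps": [{"x":0,"y":0,"z":-0.006,"rx":0,"ry":0,"rz":0,"hand":0.094},{"x":0,"y":0,"z":0,"rx":0,"ry":0,"rz":0,"hand":0.094}]}}

```text
time: 23.92
tool_pos: [0.6395, -0.0044, 0.1247]
ee_rot: [-1.573, 0.0, -1.027]
wrist_force: [0.5, -0.5, -0.0]
width: 0.094
```

```bash
python3 - <<'E'
from meas import *
s=snap('top','t10');s2=snap('scene','s10'); o=robot.get_obs(); print(o['tool_pos'],o['ee_rot'][2])
a=cv2.resize(s['color'][130:280,160:360,::-1],None,fx=2,fy=2);b=cv2.resize(s2['color'][130:280,120:320,::-1],None,fx=2,fy=2)
cv2.imwrite('pics/c10.png',np.hstack([a,b]))
C=cloud(s)
m=(C[...,2]>.105)&(C[...,2]<.13)&(C[...,0]<.6)&(C[...,0]>.3)&(C[...,1]<-.25)&(C[...,1]>-.38)
for st,c,mm in comps(m,40): print('cap',st,plane(s,c,.118)[0].round(4),np.median(C[mm][:,2]).round(4))
E
```

```text
[ 0.63980325 -0.00469707  0.12533464] -1.027608525617857
cap [315 196  16  15 184] [ 0.4935 -0.3238  0.118 ] 0.1168
cap [318 219  16  15 190] [ 0.4422 -0.3277  0.118 ] 0.1169
cap [321 241  16  15 189] [ 0.3935 -0.3312  0.118 ] 0.117
```

View pics/c10.png

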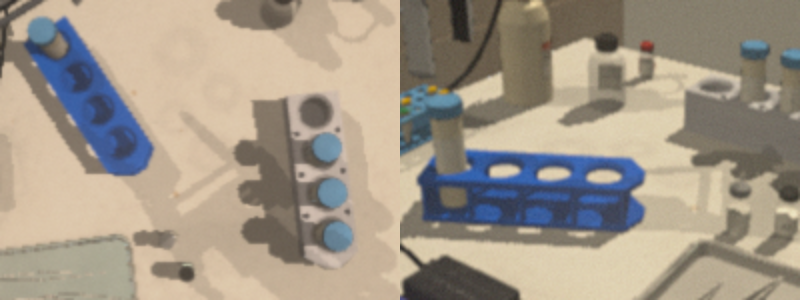

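Three tubes are seated and tube 4 stands alone in the rack, at top-half (42,30). Gripping it.

Request:
{"method": "play_rows", "body": {"steps": [{"x":0,"y":0,"z":-0.015,"rx":0,"ry":0,"rz":0,"hand":0.094},{"x":0,"y":0,"z":-0.02,"rx":0,"ry":0,"rz":0,"hand":0.094},{"x":0,"y":0,"z":-0.02,"rx":0,"ry":0,"rz":0,"hand":0.094},{"x":0,"y":0,"z":-0.016,"rx":0,"ry":0,"rz":0,"hand":0.094},{"x":0,"y":0,"z":0,"rx":0,"ry":0,"rz":0,"hand":0.02},{"x":0,"y":0,"z":0,"rx":0,"ry":0,"rz":0,"hand":0.02},{"x":0,"y":0,"z":0,"rx":0,"ry":0,"rz":0,"hand":0.02},{"x":0,"y":0,"z":0,"rx":0,"ry":0,"rz":0,"hand":0.02}]}}

```text
time: 25.02
tool_pos: [0.641, -0.0029, 0.0555]
ee_rot: [-1.569, -0.001, -1.025]
wrist_force: [-0.5, 0.1, 0.7]
width: 0.0575
```

Request:
{"method": "play_rows", "body": {"steps": [{"x":0,"y":0,"z":0,"rx":0,"ry":0,"rz":0,"hand":0.02},{"x":0,"y":0,"z":0,"rx":0,"ry":0,"rz":0,"hand":0.02},{"x":0,"y":0,"z":0,"rx":0,"ry":0,"rz":0,"hand":0.02},{"x":0,"y":0,"z":0,"rx":0,"ry":0,"rz":0,"hand":0.02}]}}

```text
time: 25.52
tool_pos: [0.6404, -0.0028, 0.0546]
ee_rot: [-1.571, -0.0, -1.025]
wrist_force: [0.2, 0.6, -0.2]
width: 0.0338
```

Request:
{"method": "play_rows", "body": {"steps": [{"x":0,"y":0,"z":0.012,"rx":0,"ry":0,"rz":0,"hand":0.02},{"x":0,"y":0,"z":0.022,"rx":0,"ry":0,"rz":0,"hand":0.02},{"x":0,"y":0,"z":0.026,"rx":0,"ry":0,"rz":0,"hand":0.02},{"x":-0.005,"y":-0.014,"z":0.016,"rx":0,"ry":0,"rz":-0.03,"hand":0.02},{"x":-0.011,"y":-0.034,"z":0,"rx":0,"ry":0,"rz":-0.06,"hand":0.02},{"x":-0.014,"y":-0.045,"z":0,"rx":0,"ry":0,"rz":-0.06,"hand":0.02},{"x":-0.015,"y":-0.048,"z":0,"rx":0,"ry":0,"rz":-0.06,"hand":0.02},{"x":-0.015,"y":-0.048,"z":0,"rx":0,"ry":0,"rz":-0.06,"hand":0.02}]}}

```text
time: 26.52
tool_pos: [0.5792, -0.1941, 0.1308]
ee_rot: [-1.571, -0.0, -1.298]
wrist_force: [0.5, -0.3, -0.3]
width: 0.0335
```

Request:
{"method": "play_rows", "body": {"steps": [{"x":-0.015,"y":-0.048,"z":0,"rx":0,"ry":0,"rz":-0.06,"hand":0.02},{"x":-0.012,"y":-0.045,"z":0,"rx":0,"ry":0,"rz":-0.06,"hand":0.02},{"x":-0.008,"y":-0.027,"z":0,"rx":0,"ry":0,"rz":-0.06,"hand":0.02},{"x":-0.0025,"y":-0.01,"z":0,"rx":0,"ry":0,"rz":-0.024,"hand":0.02},{"x":0,"y":0,"z":0,"rx":0,"ry":0,"rz":0,"hand":0.02},{"x":0,"y":0,"z":0,"rx":0,"ry":0,"rz":0,"hand":0.02}]}}

```text
time: 27.28
tool_pos: [0.5432, -0.3207, 0.1306]
ee_rot: [-1.571, 0.0, -1.497]
wrist_force: [0.2, 0.7, 0.1]
width: 0.0337
```

```bash
python3 - <<'E'
from foot import *
s2=snap('scene','s11'); o=robot.get_obs(); print(o['tool_pos'],o['ee_rot'][2],o['width'])
foot(s2,o['tool_pos'],.06,.15)
cv2.imwrite('pics/c11.png',cv2.resize(s2['color'][100:250,220:350,::-1],None,fx=4,fy=4))
E
```

```text
[ 0.54334232 -0.32061375  0.1305937 ] -1.4970891773931536 0.03299334577003337
n 326 axis@z=.1 [ 0.5451 -0.3194] tilt [0.01  0.007] zmin [0.0832 0.0848] res 0.0013
```

View pics/c11.png

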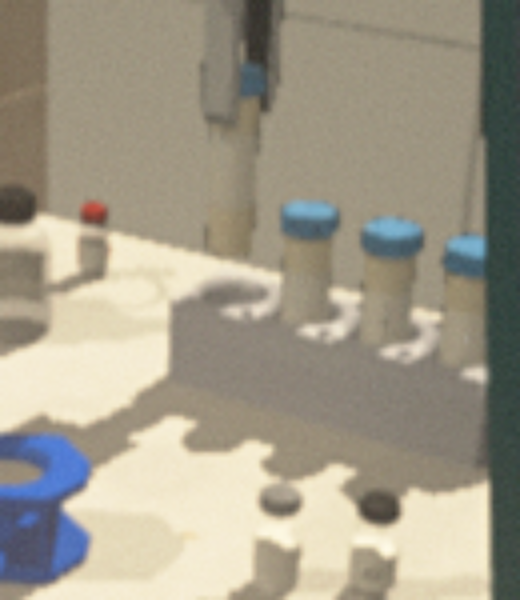

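Tube 4 hangs over well 4, measured at (0.545,−0.319) against (0.543,−0.322). I'll make the same small correction and lower it.

Request:
{"method": "play_rows", "body": {"steps": [{"x":-0.001,"y":-0.001,"z":-0.01,"rx":0,"ry":0,"rz":0,"hand":0.02},{"x":0,"y":0,"z":-0.012,"rx":0,"ry":0,"rz":0,"hand":0.02},{"x":0,"y":0,"z":-0.012,"rx":0,"ry":0,"rz":0,"hand":0.02},{"x":0,"y":0,"z":-0.012,"rx":0,"ry":0,"rz":0,"hand":0.02},{"x":0,"y":0,"z":-0.012,"rx":0,"ry":0,"rz":0,"hand":0.02},{"x":0,"y":0,"z":-0.01,"rx":0,"ry":0,"rz":0,"hand":0.02},{"x":0,"y":0,"z":-0.005,"rx":0,"ry":0,"rz":0,"hand":0.02},{"x":0,"y":0,"z":-0.0005,"rx":0,"ry":0,"rz":0,"hand":0.02}]}}

```text
time: 28.32
tool_pos: [0.542, -0.323, 0.0571]
ee_rot: [-1.57, -0.0, -1.499]
wrist_force: [0.5, 0.4, -0.1]
width: 0.0338
```

Request:
{"method": "play_rows", "body": {"steps": [{"x":0,"y":0,"z":-0.0005,"rx":0,"ry":0,"rz":0,"hand":0.02},{"x":0,"y":0,"z":0,"rx":0,"ry":0,"rz":0,"hand":0.094},{"x":0,"y":0,"z":0,"rx":0,"ry":0,"rz":0,"hand":0.094},{"x":0,"y":0,"z":0,"rx":0,"ry":0,"rz":0,"hand":0.094},{"x":0,"y":0,"z":0,"rx":0,"ry":0,"rz":0,"hand":0.094},{"x":0,"y":0,"z":0.015,"rx":0,"ry":0,"rz":0,"hand":0.094},{"x":0,"y":0,"z":0.03,"rx":0,"ry":0,"rz":0,"hand":0.094},{"x":0,"y":0,"z":0.03,"rx":0,"ry":0,"rz":0,"hand":0.094}]}}

```text
time: 29.32
tool_pos: [0.542, -0.323, 0.1334]
ee_rot: [-1.57, -0.001, -1.499]
wrist_force: [-0.0, 0.2, 0.0]
width: 0.0938
```

Request:
{"method": "play_rows", "body": {"steps": [{"x":0,"y":0.02,"z":0.02,"rx":0,"ry":0,"rz":0,"hand":0.094},{"x":0,"y":0.04,"z":0,"rx":0,"ry":0,"rz":0,"hand":0.094},{"x":0,"y":0.04,"z":0,"rx":0,"ry":0,"rz":0,"hand":0.094},{"x":0,"y":0.04,"z":0,"rx":0,"ry":0,"rz":0,"hand":0.094},{"x":0,"y":0.04,"z":0,"rx":0,"ry":0,"rz":0,"hand":0.094},{"x":0,"y":0.02,"z":0,"rx":0,"ry":0,"rz":0,"hand":0.094},{"x":0,"y":0,"z":0,"rx":0,"ry":0,"rz":0,"hand":0.094},{"x":0,"y":0,"z":0,"rx":0,"ry":0,"rz":0,"hand":0.094}]}}

```text
time: 30.32
tool_pos: [0.5419, -0.1237, 0.1515]
ee_rot: [-1.571, -0.001, -1.5]
wrist_force: [0.5, -0.2, 0.3]
width: 0.0942
```

```bash
python3 - <<'E'
from meas import *
s=snap('top','t12');s2=snap('scene','s12'); o=robot.get_obs(); print(o['tool_pos'],o['qvel'].round(3))
a=cv2.resize(s['color'][110:280,160:360,::-1],None,fx=2,fy=2);b=cv2.resize(s2['color'][110:280,190:390,::-1],None,fx=2,fy=2)
cv2.imwrite('pics/c12.png',np.hstack([a,b]))
C=cloud(s)
m=(C[...,2]>.105)&(C[...,2]<.13)&(C[...,0]<.6)&(C[...,0]>.3)&(C[...,1]<-.25)&(C[...,1]>-.38)
for st,c,mm in comps(m,40): print('cap',st,plane(s,c,.118)[0].round(4),np.median(C[mm][:,2]).round(4))
E
```

```text
[ 0.54184399 -0.12414119  0.15135874] [-0.005  0.004  0.001  0.003  0.     0.003]
cap [313 174  15  16 183] [ 0.5431 -0.3204  0.118 ] 0.117
cap [315 196  16  15 183] [ 0.4936 -0.3239  0.118 ] 0.1169
cap [318 219  16  15 189] [ 0.4421 -0.3276  0.118 ] 0.1168
cap [321 241  16  15 187] [ 0.3935 -0.3312  0.118 ] 0.1173
```

View pics/c12.png

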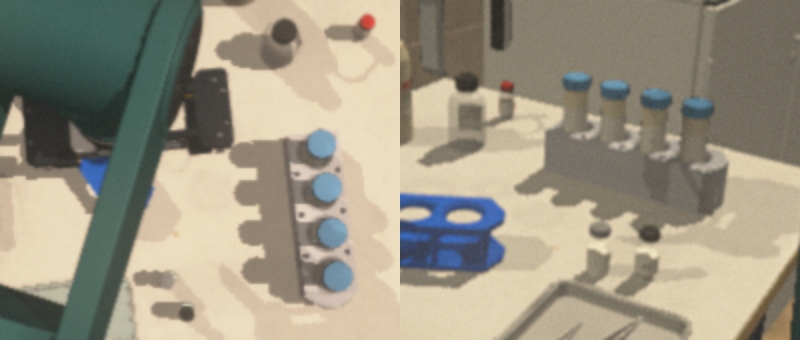

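All four tubes stand upright in the block, with cap tops at 0.117–0.118. The bottle and vials have not moved, and the gripper is clear of everything. Handing in.

```bash
python3 - <<'E'
from bench import workorder
print(workorder.close_job())
E
```

```text
the job is handed in; nothing more can be done
None
```

All four tubes are now in the cold block in the same order: tube 1 (the rack's tapered end) is in the well at the block's tapered end, then tubes 2, 3 and 4 along the row. The job was handed in at about 30 s of robot time; no verdict is reported.

**Last checks:** in the final images all four cap tops are at z ≈ 0.117 m, against 0.118 expected for a fully seated tube. The caps are within about 2 mm of the well centres. By eye, the bottle and both vials are where they started, and the gripper was open and clear of everything. The wrist forces reported at the end of each move stayed below about 2 N.

**One check disagreed:** the cameras showed the fingertips about 34 mm above the reported tool height. Because of this, the first grip on tube 1 closed in the air above the cap without touching it. I used the camera-measured height for all later moves, and every grip then closed at 34 mm, the cap width. The tube feet also measured at the expected height before each was lowered.

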